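Find the high side of a bent polishing spindle on bench centres

ROBOT

A 7-joint arm with a two-finger parallel gripper is mounted at the origin on the work surface. World frame = base frame: x ahead of the robot, y to its left, z up, the work surface at z = 0. Lengths are in m, angles in rad, forces in N, time in s.
With the tool pointing down it reaches from about 0.4 to 0.85 m from the base axis. Payload 10.4 kg.
Tool frame: the origin (TCP) lies between the finger pads; the fingertips stand ahead of it and the grasp point (between the pads) lies 5 mm behind it (manip.tip_extent is the z of the fingertips in the tool frame, in m); z points along the fingers, y is the line along which they close (so a half turn about z gives the same grasp; the last joint's range is limited). The gripper opens to 85 mm and grips with 20 to 120 N. Pads are 22 mm wide; open, the fingers measure 114 mm over their backs; the gripper's body (76 mm by 85 mm) begins 54 mm behind the grasp point. The pads swing forward as they close: fully open they stand 13 mm farther back than shut.
Start: joints at [1.287, 0.332, -0.065, 1.46, 0.022, 1.35, -0.088], TCP at [0.161, -0.604, 0.245] pointing down, gripper open.
Joint ranges: [-2.6, 2.6], [-0.5, 2.12], [-1.47, 1.34], [0.16, 2.42], [-1.27, 4.41], [0.06, 2.06], [-2.6, 2.6]. Speed limits (rad/s): [2.22, 2.22, 2.79, 2.79, 3.14, 3.14, 3.14].

INTERFACE

Orientations are given as a unit quaternion [x, y, z, w].
In Python, from workcell import status, viewer, manip gives the robot as it stands.
- The arm moves only by the tool play_rows, never from a script. Its argument "plan" is one flat list of numbers, 7 for each row, row after row: the turn, a rotation vector about the tool's x, y, z in degrees, then the shift along the tool's x, y, z in m, then the opening, from 0 (shut) to 1 (fully open). In form: [ax, ay, az, dx, dy, dz, grip, ax, ay, az, dx, dy, dz, grip, ...]. A call has 1 to 20 rows; each row is the pose to reach, as a shift and turn from the pose commanded when the call began, along the tool's axes at that moment; what a row does not reach only later rows make up. A row lasts 1/8 s, in which the tool goes at most 62.5 mm and 10.7 degrees, less where a joint would pass 70% of its speed; a pose out of reach is approached as far as the arm can. A call with a gripper value outside its range is refused whole. The fingers move at their own pace and stop on an object; "squeeze" is the grip in N (left out, the last holds). Time passes only in rows, so rows that repeat a pose let the fingers close. It gives the time, the measured TCP pose, the force, the opening and the grip force at its end, in the units of the state.
- status.get_obs(): the state, without advancing time (a new reading comes with each control period).
- viewer.camera(name): name is "scene" or "side" or "wrist"; returns the picture (400x640x3 uint8, red, green, blue); there is no depth.
- viewer.camera_model(name): a dict with "fx", "fy", "cx", "cy" (pixels), "R" (3x3) and "t" (3): a world point X has camera coordinates R X + t. Camera axes: x right, y down, z forward; pixel columns grow to the right and rows downward; lengths in m; the calibration is good to about 2 mm. A picture is of the moment at which its call begins: read the wrist's pose just before it. camera_model takes no time and is no camera call; for the wrist camera it gives the pose at the moment of the call.
- manip.hand_in(): hands the job in; it is judged then, once.
The state is a dict: "clock": time; "joint_pos": joint angles; "joint_velocities": joint speeds; "tau": joint torques, N m; "position": TCP position; "ee_rot": TCP orientation; "ft_force": force on the tool from outside, world axes, zero at the start; "torque": the same for the moment, N m; "grip_width": opening from 0.0 (shut) to 1.0 (fully open); "grasp_force": force on a finger pad.
Only numpy, scipy, OpenCV 4.12 (cv2) and the standard library are available. Lean on these libraries where they do the work, as an engineer would, in place of code of your own. Each camera call takes 0.05 s, during which the arm holds its last target. There are 200 camera calls.

TASK

The polishing spindle between the bench centres is bent. Swing the dial indicator down onto it, letting the arm down gently until it rests on its stop, then turn the crank with a light hand while you watch the plunger, and leave the spindle standing with its high side, where the plunger is pushed in furthest of the whole turn, under the plunger. Let go of everything and leave the other things on the bench alone.

Things in the scene. Friction and masses are not known exactly. Their poses are not given: they have to be found in the camera images.
- stand: Green cast bench centres, fixed to the bench: bed 86 x 360 mm, centre line along its y, 85 mm above the bench. Origin under the middle of the bed at bench height; x points away from the robot's side (gauge bracket at +x), z up. Headstock with the crank at the -y end (block y -152 to -110 mm, 108 mm high), tailstock at the +y end (127 mm high over its clamp screw).
- dial (a point): Middle of the dial face on the gauge arm, 85 mm from the hinge. Needle: one turn clockwise per 10 mm of plunger. Arm down, the plunger stands on the middle of the bent spindle (steel, 16 mm thick, 200 mm long, with a V-pulley), which a clamped carrier turns one to one with the crank. To which side it is bent, relative to the crank, differs every time.
- axis (a point): Point on the centre line (the crank's axis) level with the middle of the crank handle: 196 mm towards -y from the middle of the stand, 85 mm above the bench. Fixed to the stand, with the stand's axes.
- crank_handle (a point): Middle of the black crank handle: a round sleeve, free to revolve on its pin, 14 mm thick, 52 mm long, parallel to the centre line and 35 mm off it; 28 mm from here to the crank web (towards +y), 26 mm to the 17 mm end cap. Moves with the crank. Pinched from above, fingers closing along the stand's x, it can be carried round with the fingers always pointing down.
- crank (a joint): Crank angle, rad; turns freely either way. 0: handle at the top; it grows as the handle goes from the top towards the stand's +x: handle at x = 35 mm * sin, z = 85 mm + 35 mm * cos. Turns stiffly (about 2 N at the handle) and stays where it is left. Never over 30 N on the handle, pinch and push of both fingers added up: 6 to 9 N a finger will do. The angle does not tell where the high side is.
- hinge (a point): Hinge pin of the gauge arm, 85 mm towards +x from the middle of the stand and 140 mm above the bench, axis along the stand's y; fixed to the stand.
- knob (a point): Centre of the 20 mm black ball knob on the free end of the gauge arm, 150 mm from the hinge; to be pinched from above, fingers closing along the stand's y. The round dial indicator (52 mm) sits on the arm between 59 and 111 mm from the hinge. With the arm down the knob is 65 mm towards -x from the centre line and 140 mm above the bench.
- gauge_arm (a joint): Gauge arm angle, rad. 0: down, level, on its stop screw, plunger upright on the spindle. Grows as the arm swings up; at the start it leans back on its rest at 1.85, past the upright (1.57). Knob at x = 85 mm - 150 mm * cos, z = 140 mm + 150 mm * sin in the stand's frame. 0.4 to 0.55 kg: once past the upright it falls if let go; carry it down at under 1 rad/s.
- plunger (a joint): How far the sprung plunger of the dial indicator is pushed in, m: 0 fully out, 0.010 fully in. Spring 0.8 to 1.2 N. With the arm on its stop it bears on the spindle all the way round, and over one turn of the crank it swings once in and once out, very nearly as a cosine of the crank angle, by about 5 mm in all.
- mallet: Bystander: hammer with a wooden handle, 260 mm long, lying beyond the stand.
- jar: Bystander: closed jar, 52 mm wide and 58 mm high, standing on the robot's side of the stand. Origin under its middle.
- bench_block: Bystander: steel block 64 x 64 x 24 mm beyond the tailstock end. Origin under its middle.
- caliper: Bystander: steel slide caliper, 200 mm long and 8 mm thick, lying on the robot's side of the stand.

How it is judged:
On the way:
1. the gauge arm is down on its stop with the plunger on the spindle (value of joint gauge_arm below 0.02 rad and value of joint plunger above 0.0008 m), for 0.2 s.
At the end, for the whole second after the job is handed in: The gauge arm rests on its stop, the plunger stands within about 0.25 mm of its furthest reading of the whole turn (the high side within about 24 degrees of the plunger), the crank is at rest and nothing is held (value of joint gauge_arm below 0.02 rad and value of joint plunger above 0.0059 m and velocity of joint crank between -0.05 and 0.05 rad/s); the robot touches nothing.
It fails at once if the gauge arm is dropped or slammed (faster than 2.5 rad/s) (velocity of joint gauge_arm below -2.5 rad/s or velocity of joint gauge_arm above 2.5 rad/s).
It fails at once if the fingers press on the crank with more than 30 N, pinch and push of both fingers added up (contact force between the fingers and crank above 30 N).
It fails at once if a bystander is shifted by more than 20 mm (distance of any of mallet, jar, bench_block, caliper from where it was at the start of the episode above 0.02 m).
It also fails if it takes over 67 s, if anything falls off the work surface, if the arm or the gripper's body presses on something with over 40 N, if the wrist force passes 120 N, or if a joint passes its speed limit or range.

## Working session

There is one attempt and no reset: what is moved stays moved. The work goes in short steps, Python scripts to look and compute and a tool call to move; the robot and the scene stay as the last step left them, time stands still between calls to the robot, and variables do not carry over. Pictures are saved under pics/ and viewed, at most 10 in all, crops included, and the job is handed in when it is done.

Besides the shell and the picture viewer there is one more tool, called after "Call:" as a command line: name --argument value ..., lists and objects as JSON in quotes. play_rows: Moves the arm, as the interface text tells. Its arguments: {"type":"object","properties":{"plan":{"type":"array","items":{"type":"number"}},"squeeze":{"type":"number"}},"required":["plan"]}

```bash
mkdir -p pics; ls
python3 - <<'E'
from workcell import status, viewer, manip
import cv2,numpy as np
o=status.get_obs();print(o);print(manip.tip_extent)
a=viewer.camera('scene');b=viewer.camera('side')
cv2.imwrite('pics/scene.png',a[:,:,::-1]);cv2.imwrite('pics/side.png',b[:,:,::-1])
for n in('scene','side','wrist'):
  m=viewer.camera_model(n);print(n,m['fx'],m['cx'],m['cy'],np.round(np.array(m['R']),3).tolist(),np.round(m['t'],3))
E
```

```text
pics
{'clock': 0.0, 'joint_pos': array([ 1.28740559,  0.332863  , -0.06469199,  1.46096731,  0.02158665,
        1.34990201, -0.08849974]), 'joint_velocities': array([-1.90240399e-03, -1.25549483e-03, -1.18844732e-03,  8.37597846e-04,
        2.55909789e-05,  1.15499917e-03,  1.36495604e-04]), 'tau': array([-2.03128837e-05, -6.25440574e+01,  4.95010579e-02, -3.91603768e+01,
        1.62957399e-02,  9.94862407e-03,  3.03929630e-05]), 'position': array([ 0.16105236, -0.60351229,  0.24450903]), 'ee_rot': array([ 9.91509570e-01,  1.30031729e-01, -1.22647730e-04, -7.11898247e-04]), 'ft_force': array([ 0.44382499, -0.01191195, -0.46567504]), 'torque': array([-0.00758996,  0.03564562, -0.01374457]), 'grasp_force': 0.0, 'grip_width': 0.9969189441844896}
0.014
scene 412.5815232980348 320.0624608724549 200.3990452008349 [[0.803, 0.596, -0.007], [0.476, -0.647, -0.596], [-0.36, 0.475, -0.803]] [-0.543 -0.118  1.017]
side 458.5611782179776 317.4728548783282 193.3099410778532 [[-0.995, -0.104, -0.001], [-0.073, 0.711, -0.699], [0.073, -0.695, -0.715]] [0.602 0.048 1.012]
wrist 286.01538439342255 320.5311822361945 202.84223944503276 [[0.257, -0.966, -0.001], [-0.918, -0.245, 0.312], [-0.301, -0.079, -0.95]] [-0.625 -0.04   0.38 ]
```

View pics/scene.png

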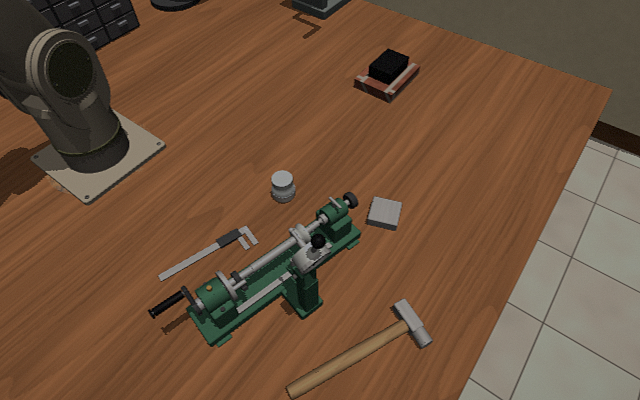

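View pics/side.png

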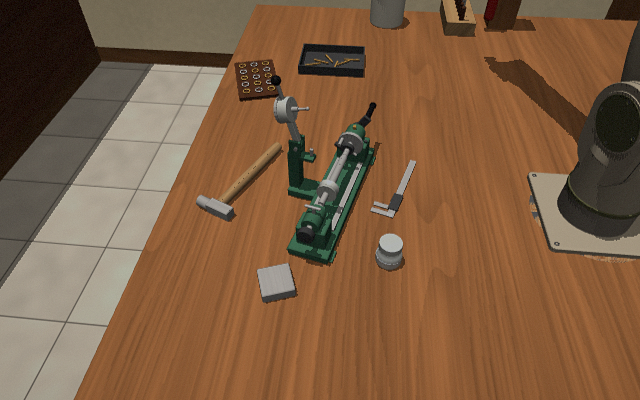

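The scene view shows the knob at about (318,241), the handle at (168,303) and bed corners at about (214,343) and (361,238). In the side view the knob is at (276,80), the handle at (371,112), and the bed's tailstock-end corners at (290,250) and (330,262).

```bash
cat > h.py <<'E'
import numpy as np,cv2
from workcell import status, viewer, manip
from scipy.optimize import least_squares
def ray(m,p):
    R=np.array(m['R']);t=np.array(m['t']);d=R.T@np.array([(p[0]-m['cx'])/m['fx'],(p[1]-m['cy'])/m['fy'],1]);return -R.T@t,d/np.linalg.norm(d)
def plane(m,p,z):
    c,d=ray(m,p);return c+d*(z-c[2])/d[2]
def tri(ms,ps):
    A=0;b=0;L=[ray(m,p) for m,p in zip(ms,ps)]
    for c,d in L:
        P=np.eye(3)-np.outer(d,d);A=A+P;b=b+P@c
    X=np.linalg.solve(A,b);return X,[np.linalg.norm(np.cross(X-c,d)) for c,d in L]
def proj(m,X):
    q=np.array(m['R'])@X+np.array(m['t']);return np.array([m['fx']*q[0]/q[2]+m['cx'],m['fy']*q[1]/q[2]+m['cy']])
def blob(img,c,r,thr=45):
    g=img.max(2);k=np.zeros(g.shape,np.uint8);cv2.circle(k,c,r,255,-1)
    m=((g<thr)&(k>0)).astype(np.uint8);n,l,s,cc=cv2.connectedComponentsWithStats(m)
    i=1+np.argmax(s[1:,4]);return cc[i],s[i]
E
python3 - <<'E'
from h import *
S=cv2.imread('pics/scene.png');D=cv2.imread('pics/side.png')
a=viewer.camera_model('scene');b=viewer.camera_model('side')
for n,p,q,r in(('knob',(318,241),(276,80),9),('handle',(168,303),(371,112),20),('tail',(350,200),(306,233),10)):
    P,s=blob(S,p,r);Q,s2=blob(D,q,r);print(n,P,s,Q,s2,*tri((a,b),(P,Q)))
for m,ps in((a,[(189,306),(214,343),(361,238)]),(b,[(290,250),(330,262),(381,143)])):
    for p in ps: print(p,plane(m,p,0).round(3),plane(m,p,.02).round(3))
c=[cv2.resize(S[180:360,140:370],None,fx=3,fy=3)[:540],cv2.resize(D[60:270,240:400],None,fx=2.5,fy=2.5)]
cv2.imwrite('pics/c1.png',c[0])
E
```

```text
knob [317.65979381 240.47938144] [311 232  15  18 194] [275.35632184  80.05747126] [270  75  11  11  87] [ 0.68776085 -0.01851664  0.2847412 ] [np.float64(0.0006521933833760566), np.float64(0.000652193383375882)]
handle [166.78501629 303.25407166] [150 291  35  27 307] [370.43902439 109.70731707] [366 103  10  16  82] [ 0.4995932  -0.17572882  0.11814512] [np.float64(0.00284644830498613), np.float64(0.0028464483049862265)]
tail [349.90196078 200.89215686] [343 192  15  17 102] [306.145 235.765] [296 225  20  19 200] [0.60836701 0.18921295 0.08122404] [np.float64(0.0016583609472578733), np.float64(0.001658360947257785)]
(189, 306) [ 0.474 -0.142  0.   ] [ 0.484 -0.145  0.02 ]
(214, 343) [ 0.561 -0.163  0.   ] [ 0.569 -0.165  0.02 ]
(361, 238) [0.653 0.175 0.   ] [0.658 0.164 0.02 ]
(290, 250) [0.645 0.164 0.   ] [0.642 0.179 0.02 ]
(330, 262) [0.56  0.186 0.   ] [0.559 0.2   0.02 ]
(381, 143) [ 0.461 -0.202  0.   ] [ 0.463 -0.178  0.02 ]
```

View pics/c1.png

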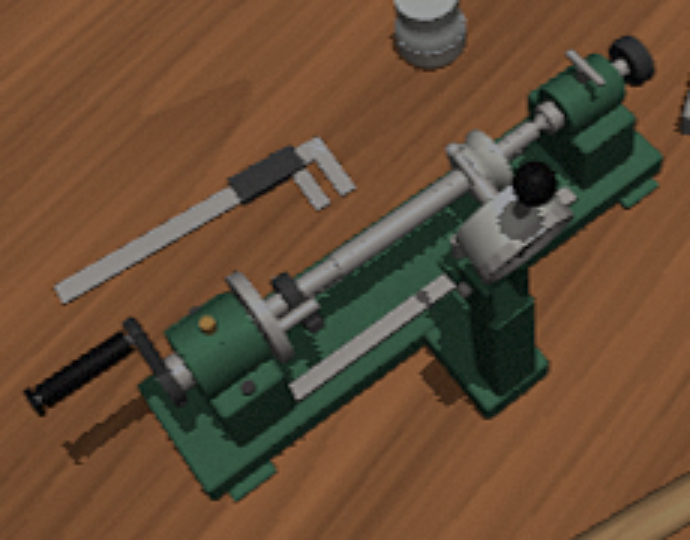

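Call:
play_rows --plan '[0,0,0,0,0,-0.06,1,0,0,0,0.02,-0.01,-0.12,1,10,0,0,0.05,-0.04,-0.12,1,0,0,10,0.1,-0.07,-0.12,1,0,0,15,0.15,-0.1,-0.12,1,0,0,20,0.2,-0.13,-0.12,1,0,0,25,0.25,-0.163,-0.12,1,0,0,29.5,0.3,-0.195,-0.12,1,0,0,29.5,0.35,-0.23,-0.12,1,0,0,29.5,0.4,-0.26,-0.12,1,0,0,29.5,0.45,-0.29,-0.12,1,0,0,29.5,0.5,-0.325,-0.12,1,0,0,29.5,0.55,-0.36,-0.12,1,0,0,29.5,0.6,-0.39,-0.12,1,0,0,29.5,0.64,-0.416,-0.12,1,0,0,29.5,0.66,-0.429,-0.12,1,0,0,29.5,0.66,-0.429,-0.12,1,0,0,29.5,0.66,-0.429,-0.12,1]'

```text
clock: 2.35
position: [0.688, -0.0202, 0.3652]
ee_rot: [0.992, -0.127, -0.0, 0.0]
ft_force: [0.7, -0.4, -0.4]
grip_width: 1.002
grasp_force: 0.0
```

Run:
```python
from h import *
from scipy.spatial.transform import Rotation as Ro
m=viewer.camera_model('wrist');o=status.get_obs();w=viewer.camera('wrist')
print(o['clock'],o['position'],Ro.from_quat(o['ee_rot']).as_matrix().round(3).tolist(),o['joint_pos'].round(2),o['ft_force'])
p=proj(m,np.array([.6878,-.0185,.2847]));print(p)
I=w[:,:,::-1]
try:
  P,s=blob(I,tuple(int(v) for v in p),60);print(P,s,plane(m,P,.2845))
except Exception as e: print(e)
cv2.imwrite('pics/w1.png',I)
```

```text
2.35 [ 0.68795447 -0.02019843  0.3651607 ] [[0.968, -0.252, -0.0], [-0.252, -0.968, -0.001], [-0.0, 0.001, -1.0]] [ 0.26  0.5  -0.5   1.02  0.24  1.67 -1.99] [ 0.67770888 -0.44792422 -0.39136057]
[317.80467835 217.3220523 ]
[316.6247191  218.50337079] [305 207  25  24 445] [ 0.68700308 -0.01733182  0.2845    ]
```

View pics/w1.png

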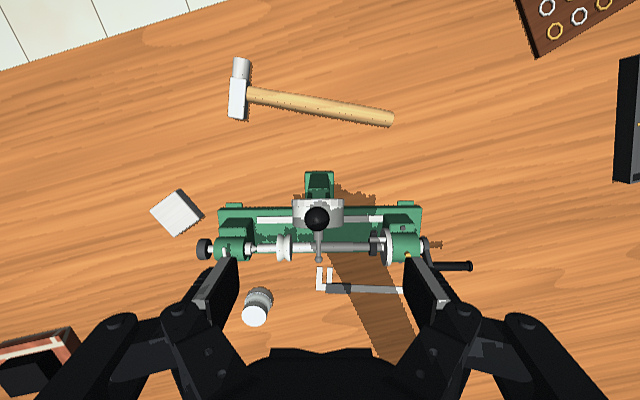

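The wrist view is aligned with the stand, which puts the yaw at about -14.6°. The knob is at (317,218), a few mm off, so I'll descend and grip it.

Call:
play_rows --plan '[0,0,0,-0.001,-0.0025,0.03,1,0,0,0,-0.0015,-0.0025,0.06,1,0,0,0,-0.0015,-0.0025,0.08,1,0,0,0,-0.0015,-0.0025,0.086,1,0,0,0,-0.0015,-0.0025,0.086,0.6,0,0,0,-0.0015,-0.0025,0.086,0.4,0,0,0,-0.0015,-0.0025,0.086,0.3,0,0,0,-0.0015,-0.0025,0.086,0.2,0,0,0,-0.0015,-0.0025,0.086,0.1,0,0,0,-0.0015,-0.0025,0.086,0.1,0,0,0,-0.0015,-0.0025,0.086,0.1]' --squeeze 25

```text
clock: 3.78
position: [0.6875, -0.0168, 0.28]
ee_rot: [0.992, -0.127, 0.0, 0.0]
ft_force: [-2.5, -2.8, 5.4]
grip_width: 0.214
grasp_force: 24.4
```

Run:
```python
from h import *
t0=1.85
for w in (20,):
  for i in range(1,45):
    t=max(0,t0-i*0.0925/1.0*0.8)
    print(i,round(t,3),round(.15*(np.cos(t0)-np.cos(t)),4),round(.15*(np.sin(t0)-np.sin(t)),4))
    if t==0:break
```

```text
1 1.776 -0.0108 -0.0027
2 1.702 -0.0217 -0.0045
3 1.628 -0.0328 -0.0056
4 1.554 -0.0439 -0.0058
5 1.48 -0.0549 -0.0052
6 1.406 -0.0659 -0.0038
7 1.332 -0.0768 -0.0016
8 1.258 -0.0875 0.0015
9 1.184 -0.0979 0.0053
10 1.11 -0.108 0.0098
11 1.036 -0.1178 0.0151
12 0.962 -0.1271 0.0211
13 0.888 -0.136 0.0278
14 0.814 -0.1443 0.0351
15 0.74 -0.1521 0.043
16 0.666 -0.1593 0.0515
17 0.592 -0.1658 0.0605
18 0.518 -0.1717 0.0699
19 0.444 -0.1768 0.0798
20 0.37 -0.1812 0.0899
21 0.296 -0.1848 0.1004
22 0.222 -0.1877 0.1112
23 0.148 -0.1897 0.1221
24 0.074 -0.1909 0.1331
25 0 -0.1913 0.1442
```

Call:
play_rows --plan '[0,0,0,-0.0108,0,-0.0027,0.1,0,0,0,-0.0217,0,-0.0045,0.1,0,0,0,-0.0328,0,-0.0056,0.1,0,0,0,-0.0439,0,-0.0058,0.1,0,0,0,-0.0549,0,-0.0052,0.1,0,0,0,-0.0659,0,-0.0038,0.1,0,0,0,-0.0768,0,-0.0016,0.1,0,0,0,-0.0875,0,0.0015,0.1,0,0,0,-0.0979,0,0.0053,0.1,0,0,0,-0.108,0,0.0098,0.1,0,0,0,-0.1178,0,0.0151,0.1,0,0,0,-0.1271,0,0.0211,0.1,0,0,0,-0.136,0,0.0278,0.1,0,0,0,-0.1443,0,0.0351,0.1,0,0,0,-0.1521,0,0.043,0.1,0,0,0,-0.1593,0,0.0515,0.1,0,0,0,-0.1658,0,0.0605,0.1,0,0,0,-0.1717,0,0.0699,0.1,0,0,0,-0.1768,0,0.0798,0.1,0,0,0,-0.1812,0,0.0899,0.1]'

```text
clock: 6.28
position: [0.51, 0.0272, 0.1877]
ee_rot: [0.992, -0.128, -0.002, 0.002]
ft_force: [-0.8, -9.5, -1.9]
grip_width: 0.215
grasp_force: 25.0
```

Call:
play_rows --plan '[0,0,0,-0.0036,0,0.0105,0.1,0,0,0,-0.0065,0,0.0213,0.1,0,0,0,-0.0085,0,0.0322,0.1,0,0,0,-0.0095,0,0.041,0.1,0,0,0,-0.01,0,0.047,0.1,0,0,0,-0.0101,0,0.05,0.1,0,0,0,-0.0101,0,0.052,0.1,0,0,0,-0.0101,0,0.0535,0.1,0,0,0,-0.0101,0,0.0545,0.1,0,0,0,-0.0101,0,0.055,0.1]'

```text
clock: 7.52
position: [0.5003, 0.0297, 0.1345]
ee_rot: [0.992, -0.128, -0.002, 0.002]
ft_force: [-11.0, -11.0, 18.7]
grip_width: 0.21
grasp_force: 26.2
```

Run:
```python
from h import *
S=viewer.camera('side');m=viewer.camera_model('side');W=viewer.camera('scene')
a=cv2.resize(S[90:270,230:410,::-1],None,fx=3,fy=3);b=cv2.resize(W[180:360,140:370,::-1],(690,540))[:, 300:560]
cv2.imwrite('pics/d1.png',np.hstack([a,b]))
```

```text
(no output)
```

View pics/d1.png

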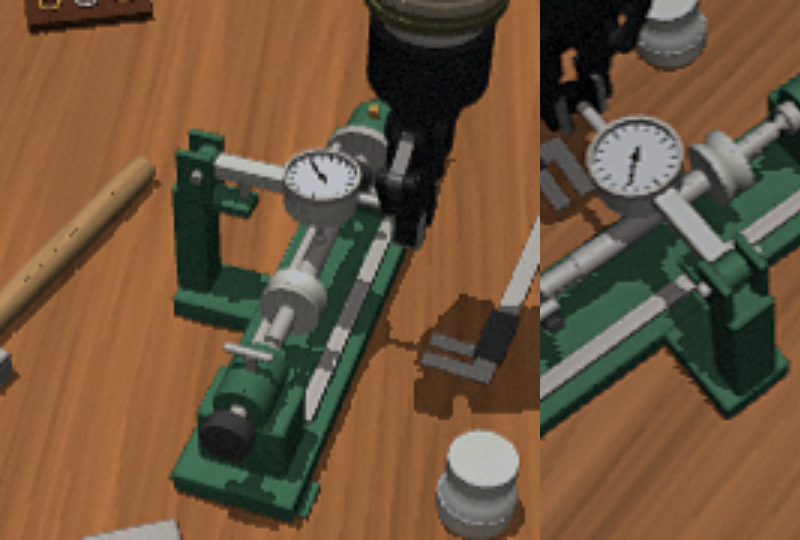

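The arm is level with the dial facing up, and the stop is carrying load. I'll relax the push, release and rise.

Call:
play_rows --plan '[0,0,0,0,0,-0.001,0.1,0,0,0,0,0,-0.001,0.3,0,0,0,0,0,-0.001,0.5,0,0,0,0,0,-0.001,0.7,0,0,0,0,0,-0.001,0.8,0,0,0,0,0,-0.03,0.8,0,0,0,0,0,-0.07,0.8,0,0,0,0,0,-0.12,0.8,0,0,0,0,0,-0.14,0.8,0,0,0,0,0,-0.14,0.8]'

```text
clock: 8.88
position: [0.5029, 0.032, 0.2757]
ee_rot: [0.992, -0.127, 0.001, -0.0]
ft_force: [0.8, -0.2, -0.2]
grip_width: 0.801
grasp_force: 0.0
```

```bash
cat >> h.py <<'E'
def stand(): # centre, xs, ys
    a=np.radians(-14.6);xs=np.array([np.cos(a),np.sin(a),0]);ys=np.array([-np.sin(a),np.cos(a),0])
    return np.array([.687,-.0175,0])-.1263*xs,xs,ys
def S2W(p):
    c,x,y=stand();return c+p[0]*x+p[1]*y+np.array([0,0,p[2]])
E
python3 - <<'E'
from h import *
from scipy.spatial.transform import Rotation as Ro
o=status.get_obs();print(o['clock'],o['position'],Ro.from_quat(o['ee_rot']).as_matrix().round(3).tolist(),o['joint_pos'].round(2))
S=viewer.camera('scene')[:,:,::-1];D=viewer.camera('side')[:,:,::-1];W=viewer.camera('wrist')[:,:,::-1]
a=viewer.camera_model('scene');b=viewer.camera_model('side')
for n,m in(('scene',a),('side',b),('wrist',viewer.camera_model('wrist'))):
    print(n,'dial',proj(m,S2W([0,0,.15])).round(1),'axis',proj(m,S2W([0,-.196,.085])).round(1),'handle',proj(m,S2W([-.016,-.196,.116])).round(1),'hingeface',proj(m,S2W([0,-.026,.15])).round(1))
print(S2W([0,-.196,.085]))
c=np.hstack([cv2.resize(S[190:290,210:320],None,fx=4,fy=4),cv2.resize(D[90:190,290:380],None,fx=4,fy=4)])[:, :800]
cv2.imwrite('pics/e1.png',c);cv2.imwrite('pics/w2.png',W)
E
```

```text
8.875 [0.50294407 0.03198083 0.27570588] [[0.968, -0.251, 0.003], [-0.251, -0.968, -0.0], [0.003, -0.001, -1.0]] [ 0.4   0.08 -0.58  1.7   0.05  1.36 -2.01]
scene dial [271.8 231. ] axis [177.9 315.7] handle [167.8 301. ] hingeface [259.  239.3]
side dial [336.3 149.9] axis [361.7 121.3] handle [369.1 112.1] hingeface [340.3 142.3]
wrist dial [320.9 126.7] axis [504.5 123. ] handle [520.5 141.4] hingeface [351.5 126.7]
[ 0.51537274 -0.17533464  0.085     ]
```

View pics/e1.png

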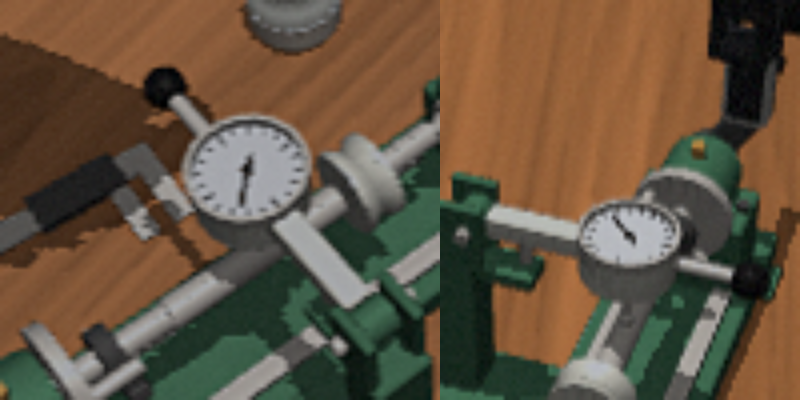

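The scene crop shows the dial face centred at about (272,232), and the needle's long end points to (270,242). Both cameras read it clear of the gripper. Before touching the crank I'll test a light squeeze on the knob, where force is harmless.

Call:
play_rows --plan '[0,0,0,0,0,0.06,0.6,0,0,0,0,0,0.11,0.5,0,0,0,0,0,0.138,0.4,0,0,0,0,0,0.138,0.3,0,0,0,0,0,0.138,0.25,0,0,0,0,0,0.138,0.23,0,0,0,0,0,0.138,0.2,0,0,0,0,0,0.138,0.2,0,0,0,0,0,0.138,0.2]' --squeeze 8

```text
clock: 10.15
position: [0.5008, 0.0295, 0.1366]
ee_rot: [0.992, -0.128, -0.002, 0.002]
ft_force: [-7.8, -7.9, -2.5]
grip_width: 0.218
grasp_force: 19.6
```

Call:
play_rows --plan '[0,0,0,0,0,0,0.213,0,0,0,0,0,0,0.213]'

```text
clock: 10.4
position: [0.5007, 0.0295, 0.1365]
ee_rot: [0.992, -0.128, -0.002, 0.002]
ft_force: [-7.3, -7.3, -2.2]
grip_width: 0.214
grasp_force: 19.6
```

Call:
play_rows --plan '[0,0,0,0,0,0,0.218,0,0,0,0,0,0,0.218]'

```text
clock: 10.65
position: [0.5008, 0.0295, 0.1365]
ee_rot: [0.992, -0.128, -0.002, 0.002]
ft_force: [-6.5, -7.2, -2.9]
grip_width: 0.221
grasp_force: 12.6
```

Call:
play_rows --plan '[0,0,0,0,0,0,0.224,0,0,0,0,0,0,0.224]'

```text
clock: 10.9
position: [0.5008, 0.0296, 0.1366]
ee_rot: [0.992, -0.128, -0.002, 0.002]
ft_force: [-7.2, -7.5, -2.1]
grip_width: 0.223
grasp_force: 6.2
```

Call:
play_rows --plan '[0,0,0,0,0,0,0.3,0,0,0,0,0,0,0.5,0,0,0,0,0,0,0.6,0,0,0,0,0,-0.04,0.6,0,0,-10,0,0.03,-0.08,0.6,0,0,-20,0.01,0.07,-0.08,0.6,0,0,-30,0.02,0.11,-0.08,0.6,0,0,-40,0.03,0.15,-0.08,0.6,0,0,-50,0.049,0.19,-0.08,0.6,0,0,-60,0.049,0.206,-0.08,0.6,0,0,-70,0.049,0.206,-0.08,0.6,0,0,-80,0.049,0.206,-0.08,0.6,0,0,-90,0.049,0.206,-0.08,0.6,0,0,-90,0.049,0.206,-0.08,0.6,0,0,-90,0.049,0.206,-0.08,0.6]'

```text
clock: 12.78
position: [0.498, -0.18, 0.2165]
ee_rot: [0.792, 0.61, 0.0, 0.0]
ft_force: [-1.1, 0.5, 1.0]
grip_width: 0.597
grasp_force: 0.0
```

```bash
cat >> h.py <<'E'
def needle(name,zc=.148):
    I=viewer.camera(name);m=viewer.camera_model(name);g=cv2.cvtColor(I,cv2.COLOR_RGB2GRAY)
    # refine face centre: bright, unsaturated blob near projected centre
    p=proj(m,S2W([0,0,zc]));h=g.astype(int)
    k=np.zeros(g.shape,np.uint8);cv2.circle(k,tuple(int(v) for v in p),20,255,-1)
    f=((g>170)&(I.max(2).astype(int)-I.min(2)<40)&(k>0)).astype(np.uint8)
    n,l,s,c=cv2.connectedComponentsWithStats(cv2.morphologyEx(f,cv2.MORPH_CLOSE,np.ones((5,5))));i=1+np.argmax(s[1:,4])
    q=c[i] if 0.5<1 else p
    C,xs,ys=stand();O=plane(m,q,zc)
    r=.026;src=np.float32([proj(m,O+r*(u*xs+v*ys)) for u,v in((-1,1),(1,1),(1,-1),(-1,-1))])
    H=cv2.getPerspectiveTransform(src,np.float32([(0,0),(260,0),(260,260),(0,260)]))
    T=cv2.warpPerspective(g,H,(260,260),flags=cv2.INTER_CUBIC)   # up=+y_s, right=+x_s, 0.2mm/px
    cv2.imwrite(f'pics/face_{name}.png',T)
    A=np.radians(np.arange(0,360,2));R=np.arange(25,80,3)   # clockwise seen from above, from +y_s
    X=(130+np.outer(np.sin(A),R)).astype(np.float32);Y=(130-np.outer(np.cos(A),R)).astype(np.float32)
    P=255-cv2.remap(T,X,Y,cv2.INTER_LINEAR).astype(float)
    v=cv2.GaussianBlur(np.tile(P.mean(1),3).reshape(1,-1),(0,0),3)[0][180:360]
    j=v.argmax();w=v.copy();d=np.abs((np.arange(180)-j+90)%180-90);w[d>20]=0;w=np.clip(w-np.median(v),0,None)
    a=np.angle((w*np.exp(1j*A)).sum(),deg=True)%360
    return a,v.max()-np.median(v),(q-p).round(1),s[i][4]
E
python3 - <<'E'
from h import *
from scipy.spatial.transform import Rotation as Ro
m=viewer.camera_model('wrist');o=status.get_obs();W=viewer.camera('wrist')[:,:,::-1]
print(o['clock'],o['position'],Ro.from_quat(o['ee_rot']).as_matrix().round(3).tolist(),o['joint_pos'].round(2))
for n in('scene','side'): print(n,needle(n))
F=[cv2.imread(f'pics/face_{n}.png',0) for n in('scene','side')]
g=W.max(2);
print('handle',proj(m,S2W([-.016,-.196,.116])),'axis',proj(m,S2W([0,-.196,.085])))
c=np.hstack([cv2.resize(W,(480,300)),cv2.cvtColor(cv2.copyMakeBorder(F[0],0,40,0,0,0),8),]);
d=cv2.copyMakeBorder(cv2.cvtColor(F[1],8),0,0,0,480,0)
cv2.imwrite('pics/f1.png',np.vstack([c,d]));cv2.imwrite('pics/w3.png',W)
E
```

```text
12.775 [ 0.49798804 -0.17998102  0.21650929] [[0.255, 0.967, 0.0], [0.967, -0.255, -0.0], [-0.0, 0.0, -1.0]] [ 0.74  0.18 -0.53  1.73  0.1   1.26 -0.07]
scene (np.float64(0.13120099306856414), np.float64(15.99040830034724), array([-0.4, -9.7]), np.int32(6))
side (np.float64(147.51552536407831), np.float64(95.26299333432246), array([-0.8, -2.3]), np.int32(274))
handle [320.27192884 197.74026981] axis [337.31670338 187.96751646]
```

View pics/f1.png

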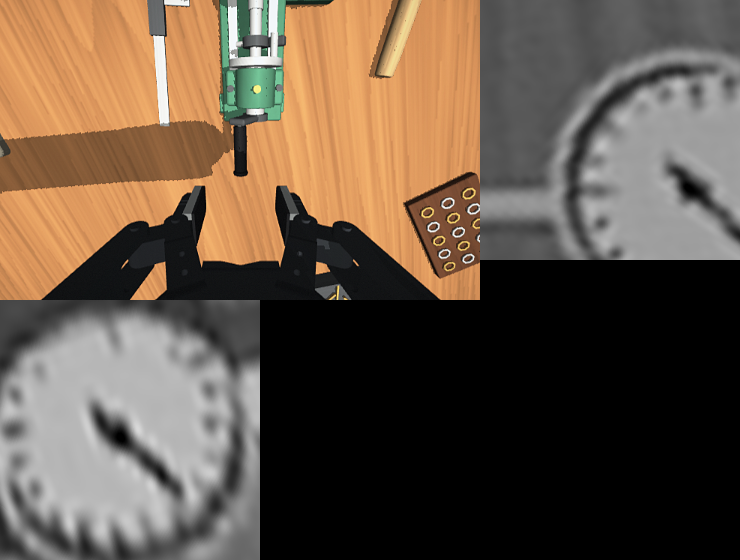

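The wrist view shows the handle centred at full-frame (320,197), as predicted. The needle's long end is at about 135° clockwise from 12 o'clock, roughly 3.75 mm. I'll descend and close slowly.

Call:
play_rows --plan '[0,0,0,0,0,0.04,0.6,0,0,0,0,0,0.08,0.5,0,0,0,0,0,0.1,0.4,0,0,0,0,0,0.105,0.3,0,0,0,0,0,0.105,0.24,0,0,0,0,0,0.105,0.2,0,0,0,0,0,0.105,0.19,0,0,0,0,0,0.105,0.18,0,0,0,0,0,0.105,0.175,0,0,0,0,0,0.105,0.175]'

```text
clock: 14.18
position: [0.4979, -0.1801, 0.1115]
ee_rot: [0.791, 0.612, -0.0, 0.0]
ft_force: [-0.5, -0.7, 0.2]
grip_width: 0.177
grasp_force: 0.0
```

Call:
play_rows --plan '[0,0,0,0,0,0,0.17,0,0,0,0,0,0,0.166,0,0,0,0,0,0,0.166]'

```text
clock: 14.55
position: [0.4978, -0.18, 0.1114]
ee_rot: [0.791, 0.612, -0.0, -0.0]
ft_force: [-0.7, -0.6, 0.5]
grip_width: 0.165
grasp_force: 0.4
```

```bash
python3 - <<'E'
s=open('h.py').read()
i=s.index('    # refine');j=s.index('    C,xs,ys=stand();O=')
s=s[:i]+"    q=HUB[name]\n"+s[j:]
s=s.replace("return a,v.max()-np.median(v),(q-p).round(1),s[i][4]","return round(a,1),round(v.max()-np.median(v),1)")
s+='''
# hub pixels, from the first rectified faces
def _hub():
    h={}
    for n,off,w in(('scene',(-.4,-9.7),(210,185)),('side',(-.8,-2.3),(120,135))):
        m=viewer.camera_model(n);C,xs,ys=stand();O=plane(m,proj(m,S2W([0,0,.148]))+np.array(off),.148)
        h[n]=proj(m,O+(w[0]-130)*.0002*xs-(w[1]-130)*.0002*ys)
    return h
HUB=_hub()
'''
open('h.py','w').write(s)
E
python3 -c "
from h import *
print(HUB)
for n in('scene','side'): print(n,needle(n))
o=status.get_obs();print(o['position'],o['grasp_force'],o['grip_width'],o['ft_force'])"
```

```text
{'scene': array([271.56800539, 231.44834817]), 'side': array([336.52035346, 148.31829139])}
scene (np.float64(135.0), np.float64(72.9))
side (np.float64(133.5), np.float64(106.2))
[ 0.4978288  -0.18000494  0.111367  ] 0.43121539056301117 0.1651617831104877 [-0.72602106  1.00145987  0.43116337]
```

Both cameras read about 134°. I'll firm the pinch slightly and make a first turn of about +0.6 rad over the top.

Call:
play_rows --plan '[0,0,0,0,0,0,0.163,0,0,0,0,0,0,0.16,0,0,0,0,0,0,0.16,0,0,0,0,0.002,-0.0009,0.16,0,0,0,0,0.004,-0.0017,0.16,0,0,0,0,0.008,-0.0029,0.16,0,0,0,0,0.0122,-0.0036,0.16,0,0,0,0,0.0164,-0.0038,0.16,0,0,0,0,0.0205,-0.0035,0.16,0,0,0,0,0.0205,-0.0035,0.16]'

```text
clock: 15.9
position: [0.5194, -0.1854, 0.1156]
ee_rot: [0.791, 0.612, 0.001, 0.001]
ft_force: [2.8, -0.1, 3.7]
grip_width: 0.164
grasp_force: 4.9
```

```bash
cat > r.py <<'E'
from h import *
o=status.get_obs();p=o['position']-S2W([0,0,.080]);c,x,y=stand()
print('th',np.arctan2(p@x,p[2]).round(3),'r',np.hypot(p@x,p[2]).round(4),o['clock'],o['grasp_force'],o['ft_force'].round(1),[needle(n) for n in('scene','side')])
E
python3 r.py
```

```text
th 0.178 r 0.0362 15.9 4.924881756305695 [ 2.8 -0.1  3.7] [(np.float64(145.3), np.float64(68.6)), (np.float64(145.8), np.float64(103.4))]
```

Call:
play_rows --plan '[0,0,0,0,0.0041,0.0008,0.16,0,0,0,0,0.0081,0.0021,0.16,0,0,0,0,0.0119,0.0038,0.16,0,0,0,0,0.0155,0.006,0.16,0,0,0,0,0.0188,0.0086,0.16,0,0,0,0,0.0218,0.0116,0.16,0,0,0,0,0.0249,0.0158,0.16,0,0,0,0,0.0249,0.0158,0.16]'

```text
clock: 17.0
position: [0.5433, -0.1914, 0.0995]
ee_rot: [0.791, 0.612, 0.001, 0.001]
ft_force: [5.5, -0.4, 1.7]
grip_width: 0.162
grasp_force: 5.1
```

```bash
python3 r.py
```

```text
th 1.011 r 0.0367 17.0 5.0599029287695885 [ 5.5 -0.4  1.7] [(np.float64(193.6), np.float64(88.7)), (np.float64(202.3), np.float64(101.0))]
```

Call:
play_rows --plan '[0,0,0,0,0.0025,0.0037,0.16,0,0,0,0,0.0045,0.0075,0.16,0,0,0,0,0.0058,0.0116,0.16,0,0,0,0,0.0064,0.0157,0.16,0,0,0,0,0.0065,0.0199,0.16,0,0,0,0,0.0062,0.0241,0.16,0,0,0,0,0.0053,0.0282,0.16,0,0,0,0,0.0039,0.0322,0.16,0,0,0,0,0.0039,0.0322,0.16]'

```text
clock: 18.23
position: [0.5466, -0.1922, 0.0664]
ee_rot: [0.791, 0.612, 0.001, 0.0]
ft_force: [8.5, 0.7, -1.9]
grip_width: 0.163
grasp_force: 5.1
```

```bash
python3 r.py
python3 - <<'E'
from h import *
F=[cv2.imread(f'pics/face_{n}.png',0) for n in('scene','side')]
D=viewer.camera('side')[:,:,::-1]
cv2.imwrite('pics/g1.png',np.hstack([cv2.cvtColor(f,8) for f in F]+[cv2.resize(D[80:180,310:410],(260,260))]))
E
```

```text
th 1.947 r 0.037 18.225 5.121988579630852 [ 8.5  0.7 -1.9] [(np.float64(280.4), np.float64(66.3)), (np.float64(285.5), np.float64(84.3))]
```

View pics/g1.png

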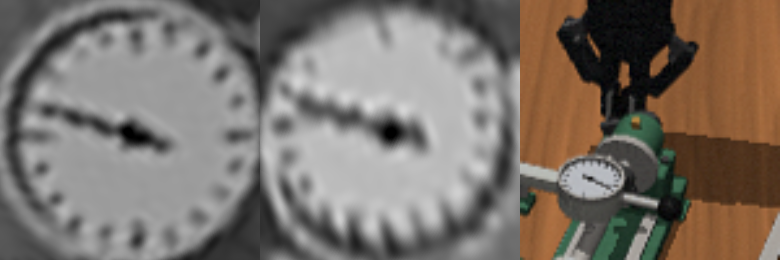

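Both rectified faces show the needle at about 283° (roughly 10 o'clock) and still rising. I'll fit the circle and the cosine.

Run:
```python
from h import *
P=np.array([[.4978,-.18,.1114],[.5194,-.1854,.1156],[.5433,-.1914,.0995],[.5466,-.1922,.0664]])
N=np.array([134.5,145.5,198,283]);c,x,y=stand()
X=(P-c)@x;Z=P[:,2]
f=least_squares(lambda q:np.r_[np.hypot(X-q[0],Z-q[1])-.035],[0,.08]).x;print(f,np.hypot(X-f[0],Z-f[1]))
th=np.arctan2(X-f[0],Z-f[1]);print(th)
g=least_squares(lambda q:np.r_[q[0]+q[1]*np.cos(th-q[2])-N,(q[1]-90)/2],[200,90,2.7]);print(g.x,g.fun)
for t in(2.2,2.45,2.7,2.95):print(t,(.035*(np.sin(t)-np.sin(th[-1]))).round(4),(-.035*(np.cos(t)-np.cos(th[-1]))).round(4))
```

```text
[0.00195234 0.08079359] [0.03539688 0.0350938  0.03461304 0.03556098]
[-0.52631511  0.1280661   0.99983161  1.98751048]
[223.02766558  89.04531612   2.82979464] [ 1.52332985 -3.04138537  2.20756215 -0.6895066  -0.47734194]
2.2 -0.0037 0.0064
2.45 -0.0097 0.0128
2.7 -0.017 0.0175
2.95 -0.0253 0.0202
```

Call:
play_rows --plan '[0,0,0,0,0.0002,0.0032,0.16,0,0,0,0,-0.0017,0.0064,0.16,0,0,0,0,-0.0044,0.0097,0.16,0,0,0,0,-0.0077,0.0128,0.16,0,0,0,0,-0.0111,0.0153,0.16,0,0,0,0,-0.015,0.0175,0.16,0,0,0,0,-0.0193,0.0192,0.16,0,0,0,0,-0.0193,0.0192,0.16]'

```text
clock: 19.38
position: [0.5263, -0.1873, 0.0471]
ee_rot: [0.791, 0.612, -0.0, -0.0]
ft_force: [2.5, 4.7, -3.4]
grip_width: 0.16
grasp_force: 4.6
```

```bash
python3 r.py
```

```text
th 2.749 r 0.0356 19.375 4.64018851518631 [ 2.5  4.7 -3.4] [(np.float64(309.1), np.float64(64.7)), (np.float64(307.9), np.float64(103.8))]
```

The needle reads 308.5°, close to the predicted peak. I'll go a bit past it to bracket.

Call:
play_rows --plan '[0,0,0,0,-0.0036,0.0009,0.16,0,0,0,0,-0.0072,0.0015,0.16,0,0,0,0,-0.0108,0.0017,0.16,0,0,0,0,-0.0145,0.0015,0.16,0,0,0,0,-0.0145,0.0015,0.16]'

```text
clock: 20.1
position: [0.5121, -0.1839, 0.046]
ee_rot: [0.791, 0.612, -0.001, -0.0]
ft_force: [-0.8, 4.2, -3.9]
grip_width: 0.158
grasp_force: 4.7
```

```bash
python3 r.py
```

```text
th -3.111 r 0.034 20.1 4.715374633669853 [-0.8  4.2 -3.9] [(np.float64(292.0), np.float64(66.2)), (np.float64(293.6), np.float64(96.9))]
```

Call:
play_rows --plan '[0,0,0,0,0.0036,0.0002,0.16,0,0,0,0,0.0073,0,0.16,0,0,0,0,0.0109,-0.0006,0.16,0,0,0,0,0.0145,-0.0015,0.16,0,0,0,0,0.0194,-0.0035,0.16,0,0,0,0,0.0194,-0.0035,0.16]'

```text
clock: 20.95
position: [0.5328, -0.1891, 0.0505]
ee_rot: [0.791, 0.612, 0.001, 0.001]
ft_force: [0.6, 2.9, 3.8]
grip_width: 0.166
grasp_force: 5.0
```

```bash
python3 r.py
```

```text
th 2.539 r 0.0358 20.95 5.030505135655403 [0.6 2.9 3.8] [(np.float64(309.5), np.float64(68.3)), (np.float64(308.2), np.float64(109.7))]
```

The readings at 2.60 rad and 2.81 rad are nearly equal (309° and 308.5°), so the peak is near 2.7 and this spot is well within tolerance. I'll release and retreat.

Call:
play_rows --plan '[0,0,0,0,0,0,0.18,0,0,0,0,0,0,0.25,0,0,0,0,0,0,0.35,0,0,0,0,0,0,0.45,0,0,0,0,0,0,0.5,0,0,0,0,0,-0.03,0.5,0,0,0,0,0,-0.08,0.5,0,0,0,0,0,-0.14,0.5,0,0,0,0,0,-0.17,0.5,0,0,0,0,0,-0.17,0.5,0,0,0,0,0,-0.17,0.5]'

```text
clock: 22.42
position: [0.5312, -0.1888, 0.2189]
ee_rot: [0.791, 0.612, -0.0, -0.0]
ft_force: [0.2, -0.1, 0.2]
grip_width: 0.499
grasp_force: 0.0
```

```bash
python3 r.py
python3 - <<'E'
from h import *
D=viewer.camera('side')[:,:,::-1]
cv2.imwrite('pics/z.png',D)
E
```

```text
th 0.134 r 0.1401 22.425 0.0 [ 0.2 -0.1  0.2] [(np.float64(309.6), np.float64(69.1)), (np.float64(309.0), np.float64(102.8))]
```

View pics/z.png

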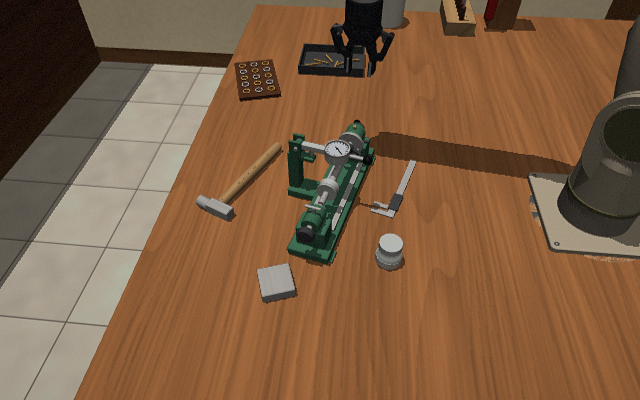

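The needle stays at 309°, the arm is on its stop, the gripper is clear and the bystanders haven't moved. Handing in.

```bash
python3 -c "
from workcell import manip
print(manip.hand_in())"
```

```text
the job is handed in; nothing more can be done
None
```

I lowered the gauge arm gently onto its stop and left the spindle with its high side under the plunger, within about 0.1 rad of the peak by the needle. The gripper is clear of everything, and the job is handed in; the hand-in call returned no verdict.

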